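# Sweep a broken bottle into the dustpan

## Task

An empty brown glass bottle has broken on the laboratory bench. Take the squeegee by its handle and use it to push both pieces of glass up the dustpan's ramp and over its lip, so that they lie wholly inside the pan, then stand the squeegee back on its blades in its tray and let go. Never touch the glass with the gripper or arm, and leave the tip box, the dishes and the wash bottle where they are.

Things in the scene. Friction and masses are not known exactly. Their poses are not given: they have to be found in the camera images.
- pan: Open-topped steel dustpan, fixed. Origin on the bench, middle of its front edge; +x into the pan, z up. Ramp: evenly from 0 at x=0 to the lip's crest, 16 mm high at x=65; then a steep drop to the flat floor (4 mm high), x=74 to the back wall at x=220. Inside y=-150 to 150; side walls 3 mm thick, 12 mm high at x=0, 56 at x=100, 70 at the back. Grey handle behind, to x=348, 54 mm high.
- pan_crest (a point): Middle of the top of the dustpan's lip: 65 mm behind the front edge, 16 mm above the bench; same axes as the pan.
- bottom_piece: Broken-off bottom of the brown glass bottle, standing on its base like a shallow cup with a jagged rim: 80 mm diameter, solid to push against up to 26 mm, jagged rim to 38 mm, about 0.13 kg. Origin at the centre of its underside, z up.
- wall_piece: Curved piece of the brown bottle's wall with a torn white label, lying like a roof tile, hollow side down: 104 to 112 mm long (its y), 66 mm wide over its long edges (its x), 20 mm high in the middle, glass 5 mm thick, 0.07 kg, friction about 0.6. Origin at bench level below its middle. Starts with its length roughly along the pan's front edge.
- wall_end_a (a point): Middle of one ragged end of the wall piece at the height of its long edges: 52 mm from its origin along +y.
- wall_end_b (a point): Middle of the other ragged end of the wall piece: 52 mm from its origin along -y.
- squeegee: Bench squeegee, 0.17 kg, standing on two stiff rubber blades (20 mm tall): white head 36 mm (its x) by 120 mm (its y), flat upright faces at x=+-18, top at 34 mm. Handle bar with black grip along y above it: 23 mm thick (x), 20 mm high, its middle 78 mm above the blades' lower edges, 34 mm clear below, 86 mm free between its posts. Symmetric. Origin: centre of the underside, z up.
- squeegee_bar (a point): Middle of the squeegee's handle bar, 78 mm above its origin; same axes as the squeegee.
- kit_tray: Grey plastic tray of the spill kit, fixed, in which the squeegee stands: outside 115 mm (its x) by 190 mm (its y), walls 4 mm thick and 18 mm high, floor 4 mm above the bench. Origin at the centre of its underside.
- tip_box: Bystander: pipette tip box with clear lid, 84 (its x) x 124 x 62 mm high, standing free; origin at the centre of its underside.
- dish_stack: Bystander: stack of two clear culture dishes, 90 mm diameter, 35 mm high; origin at the centre of its underside.
- wash_bottle: Bystander: white wash bottle with a bent spout, 72 mm diameter, 190 mm tall; origin at the centre of its underside.
Not all that is in view belongs to the job. Leave any turquoise look-alike of the squeegee alone. What is shaped like the wall_piece but green is not meant.

How it is judged:
By the outcome, as a careful person would: the job done as asked, in the order asked, and still so for the second after the job is handed in, with the robot touching nothing.
It also fails if it takes over 59 s, if anything falls off the work surface, if the arm or the gripper's body presses on something with over 40 N, if the wrist force passes 120 N, or if a joint passes its speed limit or range.

## Robot

A 6-joint arm with a two-finger parallel gripper is mounted at the origin on the work surface. World frame = base frame: x ahead of the robot, y to its left, z up, the work surface at z = 0. Lengths are in m, angles in rad, forces in N, time in s.
With the tool pointing down it reaches from about 0.375 to 0.9 m from the base axis. Payload 3.1 kg.
Tool frame: the origin (TCP) lies at the centre of the arm's flange, where the gripper is bolted on; the fingertips stand 182 mm ahead of it and the grasp point (between the pads) lies 164 mm ahead of it; z points along the fingers, y is the line along which they close (so a half turn about z gives the same grasp; the last joint's range is limited). The gripper opens to 87 mm and grips with 3 to 60 N. Pads are 19 mm wide; open, the fingers measure 117 mm over their backs; the gripper's body (75 mm by 190 mm) begins 51 mm behind the grasp point.
Start: joints at [-1.381, 0.527, 1.433, -0, 1.181, -0.178], TCP at [0.225, -0.583, 0.405] pointing down, gripper open.
Joint ranges: [-3.08, 3.08], [-0.75, 2.2], [0.22, 2.44], [-1.43, 4.57], [0, 2.65], [-2.85, 2.85]. Speed limits (rad/s): [2.79, 2.79, 3.14, 3.14, 3.14, 3.14].

## Interface

Orientations are given as a unit quaternion [x, y, z, w].
In Python, from rig import * gives the robot as it stands.
- The arm moves only by the tool move_arm, never from a script. Its argument "commands" is a list that holds one entry, the list of rows, each a list of 6 numbers: the shift along the tool's x, y, z in units of 40 mm (1.0 is 40 mm), then the turn, a rotation vector about the tool's x, y, z in rad. A call has 1 to 12 rows; each row is the pose to reach, as a shift and turn from the pose commanded when the call began, along the tool's axes at that moment; what a row does not reach only later rows make up. A row lasts 1/8 s, in which the tool goes at most 62.5 mm and 10.7 degrees, less where a joint would pass 70% of its speed; a pose out of reach is approached as far as the arm can. A call with a gripper value outside its range is refused whole. "claw" is the closure, from -1 (fully open) to 1 (shut), so that 0 is half open, set as the call begins (left out, the last holds). The fingers move at their own pace and stop on an object; "squeeze" is the grip in N (left out, the last holds). Time passes only in rows, so rows that repeat a pose let the fingers close. It gives the time, the measured TCP pose, the force, the opening and the grip force at its end, in the units of the state.
- get_obs(): the state, without advancing time (a new reading comes with each control period).
- camera(name): name is "scene" or "top"; returns a dict with "pixels" (420x560x3 uint8, blue, green, red), "range_z" (420x560 float32, m along the optical axis (not along the pixel's ray), 0 where there is no reading), "camera_matrix" (3x3 intrinsics, pixels), "D" ([k1, k2, p1, p2, k3] as OpenCV has them; the pictures are not rectified), "extrinsics" (4x4, takes a point from world to camera coordinates). Camera axes: x right, y up, looking along -z (the intrinsics and any distortion apply to the point x, -y, -z); pixel columns grow to the right and rows downward; lengths in m; the calibration is good to about 2 mm. A picture is of the moment at which its call begins.
- hand_in(): hands the job in; it is judged then, once.
The state is a dict: "time": time; "q": joint angles; "joint_velocities": joint speeds; "joint_torque": joint torques, N m; "position": TCP position; "tool_rot": TCP orientation; "ft_force": force on the tool from outside, world axes, zero at the start; "moment": the same for the moment, N m; "grip_width": finger opening in m; "grip_force": force on a finger pad.
Only numpy, scipy, OpenCV 4.12 (cv2) and the standard library are available. Lean on these libraries where they do the work, as an engineer would, in place of code of your own. Each camera call takes 0.05 s, during which the arm holds its last target. There are 200 camera calls.

## Working session

There is one attempt and no reset: what is moved stays moved. The work goes in short steps, Python scripts to look and compute and a tool call to move; the robot and the scene stay as the last step left them, time stands still between calls to the robot, and variables do not carry over. Pictures are saved under pics/ and viewed, at most 10 in all, crops included, and the job is handed in when it is done.

Besides the shell and the picture viewer there is one more tool, called after "Request:" as name([rows], argument=value, ...), one row to a line, values as JSON. move_arm: Moves the arm, as the interface text tells. Its arguments: {"type":"object","properties":{"commands":{"type":"array","items":{"type":"array","items":{"type":"array","items":{"type":"number"}}}},"claw":{"type":"number"},"squeeze":{"type":"number"}},"required":["commands"]}

```bash
ls; mkdir -p pics; cat > h.py <<'E'
from rig import *
import numpy as np, cv2
def cloud(c):
    h,w=c["range_z"].shape
    u,v=np.meshgrid(np.arange(w),np.arange(h))
    p=cv2.undistortPoints(np.stack([u,v],-1).reshape(-1,1,2).astype(np.float64),c["camera_matrix"],np.array(c["D"])).reshape(h,w,2)
    z=c["range_z"]
    P=np.stack([p[...,0]*z,-p[...,1]*z,-z,np.ones_like(z)],-1)
    W=P@np.linalg.inv(np.array(c["extrinsics"])).T
    W=W[...,:3]; W[z==0]=np.nan
    return W
def ray(c,uv,zp):
    p=cv2.undistortPoints(np.array(uv,float).reshape(-1,1,2),c["camera_matrix"],np.array(c["D"])).reshape(-1,2)
    E=np.linalg.inv(np.array(c["extrinsics"]))
    d=np.c_[p[:,0],-p[:,1],-np.ones(len(p))]@E[:3,:3].T
    o=E[:3,3]
    return o+d*((zp-o[2])/d[:,2])[:,None]
E
python3 - <<'E'
from h import *
for n in("top","scene"):
    c=camera(n); cv2.imwrite(f"pics/{n}0.png",c["pixels"]); np.save(f"{n}0.npy",cloud(c))
    print(n,np.linalg.inv(c["extrinsics"])[:3,3])
o=get_obs(); print(o)
E
```

```text
pics
top [ 0.457171   -0.05741434  1.37287398]
scene [1.40937184 0.3889316  0.71268095]
{'time': 0.1, 'q': array([-1.38049316e+00,  5.28361157e-01,  1.43376494e+00, -2.76647706e-05,
        1.18141791e+00, -1.78474900e-01]), 'joint_velocities': array([-0.00202916, -0.00175263, -0.00171353, -0.00074015,  0.00016121,
       -0.00062005]), 'joint_torque': array([-9.74832365e-04, -4.40987313e+01, -1.77150553e+01,  6.33908459e-02,
        5.34034241e-02, -3.79337462e-05]), 'position': array([ 0.22527703, -0.58265607,  0.40387949]), 'tool_rot': array([ 9.83047019e-01,  1.83351046e-01, -1.85618485e-05, -9.75581800e-04]), 'ft_force': array([-0.66588635,  0.35955249, -0.15828573]), 'moment': array([ 0.01174424,  0.02243385, -0.05187163]), 'grip_force': 0.0, 'grip_width': 0.08674508581530078}
```

View pics/top0.png

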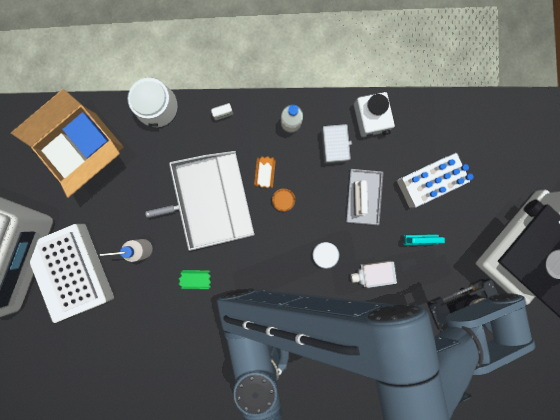

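View pics/scene0.png

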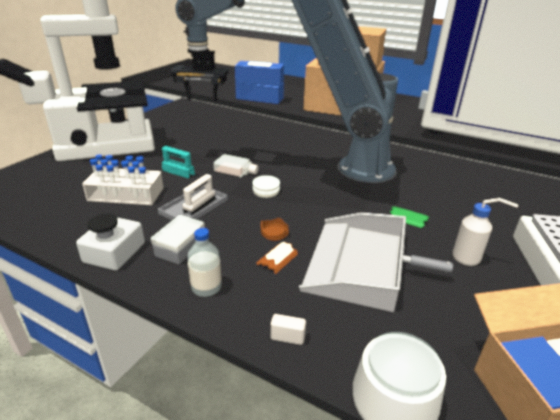

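The top view shows the pan at about (212,200) with its lip facing right. The wall piece is at (265,172), the bottom piece at (284,200), and the squeegee stands in its tray at (363,197). The tip box is at (336,143) and the dishes at (326,255). Next I'll measure these.

```bash
python3 - <<'E'
from h import *
c=camera("top"); im=c["pixels"]; W=cloud(c)
hsv=cv2.cvtColor(im,cv2.COLOR_BGR2HSV)
def rect(m,z,name):
    cs,_=cv2.findContours(m.astype(np.uint8),cv2.RETR_EXTERNAL,cv2.CHAIN_APPROX_NONE)
    k=max(cs,key=cv2.contourArea)
    P=ray(c,k.reshape(-1,2),z)[:,:2].astype(np.float32)
    r=cv2.minAreaRect(P*1000); b=cv2.boxPoints(r)
    zz=W[...,2][m>0]
    print(name,np.round(r[0],1),np.round(r[1],1),round(r[2],1),"z pct",np.round(np.nanpercentile(zz,[5,50,95])*1000)); print(np.round(b).tolist())
    print('   centroid px',k.reshape(-1,2).mean(0))
def box(m,x0,x1,y0,y1):
    o=np.zeros_like(m); o[y0:y1,x0:x1]=m[y0:y1,x0:x1]; return o
br=(hsv[...,0]<20)&(hsv[...,1]>120)&(hsv[...,2]>60)
wh=hsv[...,2]>150
rect(box(br,270,300,185,215),.030,"bottom")
rect(box(br|(hsv[...,2]>110),252,278,152,192),.008,"wall")
z=W[...,2]
rect(box(hsv[...,2]>75,340,390,160,232),.018,"tray")
rect(box(wh&(z>.025),340,390,160,232),.07,"squeegee")
rect(box(z>.06,340,390,160,232),.085,"bar")
rect(box(hsv[...,2]>80,165,255,145,255),.03,"pan")
rect(box(hsv[...,2]>90,320,355,120,168),.062,"tipbox")
rect(box(hsv[...,2]>90,310,342,240,272),.035,"dish")
rect(box(hsv[...,2]>90,276,306,100,135),.1,"plasticbottle")
cv2.imwrite("pics/crop0.png",cv2.resize(im[120:270,150:400],(750,450),interpolation=cv2.INTER_CUBIC))
for u,v in [(215,200),(240,195),(225,170),(268,200),(284,200),(265,172),(250,215),(233,200),(336,143),(326,255),(352,200)]: print((u,v),np.round(W[v,u]*1000))
E
```

```text
bottom [538.  -91.1] [77.6 77.7] 89.1 z pct [-1.  6. 27.]
[[499.0, -129.0], [576.0, -131.0], [577.0, -53.0], [500.0, -52.0]]
   centroid px [283.0625 199.625 ]
wall [642.9 -26.8] [ 68.6 113.7] 83.4 z pct [-0. 16. 23.]
[[583.0, -54.0], [695.0, -67.0], [703.0, 1.0], [590.0, 14.0]]
   centroid px [264.61111111 171.88888889]
tray [ 546.8 -383.3] [121.7 195.5] 84.1 z pct [-2.  6. 91.]
[[443.0, -434.0], [638.0, -454.0], [650.0, -333.0], [456.0, -313.0]]
   centroid px [364.56470588 196.5       ]
squeegee [ 541.9 -356.5] [ 38.  117.2] 88.7 z pct [34. 88. 95.]
[[483.0, -374.0], [600.0, -377.0], [601.0, -339.0], [484.0, -336.0]]
   centroid px [360.77906977 197.04651163]
bar [ 542.5 -359.9] [ 23.9 112.4] 88.6 z pct [81. 90. 95.]
[[486.0, -371.0], [598.0, -373.0], [599.0, -349.0], [487.0, -347.0]]
   centroid px [362.8961039  196.72727273]
pan [542.7 186.2] [322.2 289.8] 12.2 z pct [-1.  5. 58.]
[[355.0, 294.0], [416.0, 11.0], [731.0, 78.0], [670.0, 362.0]]
   centroid px [207.37878788 200.06363636]
tipbox [ 733.  -282.3] [127.5  95.7] 3.7 z pct [ 1. 60. 65.]
[[666.0, -239.0], [672.0, -334.0], [800.0, -326.0], [793.0, -230.0]]
   centroid px [336.68333333 142.66666667]
dish [ 343.1 -237.1] [94.2 90.8] 62.5 z pct [-2. 34. 39.]
[[281.0, -258.0], [362.0, -300.0], [405.0, -216.0], [325.0, -174.0]]
   centroid px [325.44       254.81333333]
plasticbottle [ 811.9 -122.8] [70.9 92.2] 89.0 z pct [ -1. 108. 164.]
[[765.0, -157.0], [857.0, -159.0], [859.0, -88.0], [766.0, -87.0]]
   centroid px [291.44285714 117.57142857]
(215, 200) [543. 152.   6.]
(240, 195) [560.  62.   7.]
(225, 170) [650. 115.   9.]
(268, 200) [541. -38.  -0.]
(284, 200) [540. -95.   2.]
(265, 172) [639. -29.  20.]
(250, 215) [488.  28.   2.]
(233, 200) [542.  87.  15.]
(336, 143) [ 731. -278.   61.]
(326, 255) [ 342. -238.   36.]
(352, 200) [ 536. -342.   -2.]
```

View pics/crop0.png

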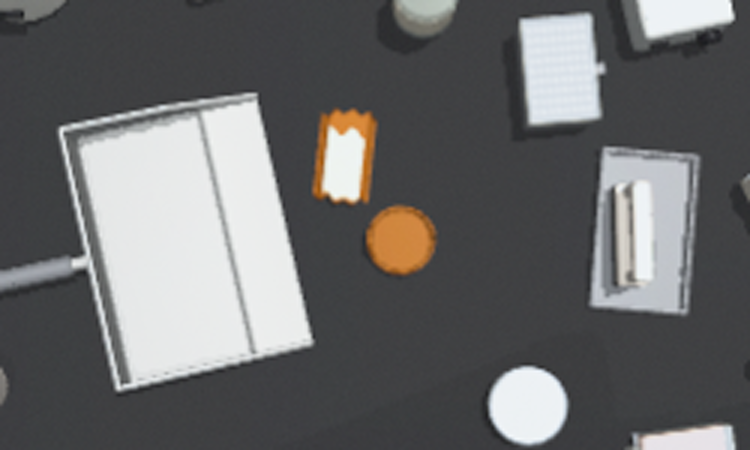

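The crop shows the pan's front edge running from about (236,152) to (254,234) in full-image pixels, with the crest line from (217,157) to (234,238). The bar appears to sit slightly left of the tray's centre. I'll fit the pan frame and a more accurate squeegee yaw.

```bash
python3 - <<'E'
from h import *
c=camera("top"); im=c["pixels"]; W=cloud(c)
f=ray(c,[(235.7,151.7),(254,234.3)],.012)[:,:2]; k=ray(c,[(216.7,157.3),(234.3,237.5)],.016)[:,:2]
print("front",f*1000,"crest",k*1000)
d=f[0]-f[1]; print("len",np.linalg.norm(d),"yaw of pan x", np.degrees(np.arctan2(-d[0]*-1,0)) , "along-front angle",np.degrees(np.arctan2(d[1],d[0])))
d2=k[0]-k[1]; print(np.linalg.norm(d2),np.degrees(np.arctan2(d2[1],d2[0])))
# bright pan floor rect
g=cv2.cvtColor(im,cv2.COLOR_BGR2GRAY)
m=np.zeros_like(g); m[145:255,165:258]=(g[145:255,165:258]>170)
cs,_=cv2.findContours(m,cv2.RETR_EXTERNAL,cv2.CHAIN_APPROX_NONE);kk=max(cs,key=cv2.contourArea)
P=ray(c,kk.reshape(-1,2),.008)[:,:2]*1000; r=cv2.minAreaRect(P.astype(np.float32)); print(r, cv2.boxPoints(r).round())
# right edge fit of front edge
pts=[]
for v in range(165,225):
    row=np.where(g[v,225:262]>130)[0]; pts.append((225+row.max(),v))
Q=ray(c,pts,.002)[:,:2]*1000
l=cv2.fitLine(Q.astype(np.float32),cv2.DIST_HUBER,0,.01,.01).ravel(); print("front line",l,np.degrees(np.arctan2(l[1],l[0])))
# from the bar depth points
z=W[...,2]; sub=np.zeros(z.shape,bool); sub[160:232,335:392]=True
B=W[sub&(z>.078)&(z<.1)]; r=cv2.minAreaRect((B[:,:2]*1000).astype(np.float32)); print("bar cloud",r,np.median(B[:,2]))
T=W[sub&(z>.078)]; l=cv2.fitLine((B[:,:2]*1000).astype(np.float32),cv2.DIST_HUBER,0,.01,.01).ravel(); print(l,np.degrees(np.arctan2(l[1],l[0])))
# scene cross-check: squeegee
s=camera("scene"); cv2.imwrite("pics/scrop.png",cv2.resize(s["pixels"][150:310,130:420],(800,441),interpolation=cv2.INTER_CUBIC))
Ws=cloud(s); 
for nm,(x0,x1,y0,y1) in dict(sq=(.47,.62,-.43,-.3)).items():
    mm=(Ws[...,0]>x0)&(Ws[...,0]<x1)&(Ws[...,1]>y0)&(Ws[...,1]<y1)&(Ws[...,2]>.07)
    print(nm,mm.sum(),np.nanpercentile(Ws[mm],[2,50,98],axis=0)*1000)
E
```

```text
front [[715.18036765  75.09467671]
 [418.42696717  13.77287774]] crest [[695.35633345 142.80072543]
 [408.34908554  83.61190351]]
len 0.30302300857007886 yaw of pan x 90.0 along-front angle 11.675397747669972
0.29304688530825285 11.652610672454887
((548.0714111328125, 174.1674346923828), (321.5853271484375, 256.83404541015625), 12.175023078918457) [[364. 266.]
 [418.  15.]
 [732.  83.]
 [678. 334.]]
front line [ 9.492510e-01 -3.145195e-01  5.769361e+02  9.814445e+00] -18.331808
bar cloud ((542.111083984375, -360.50335693359375), (22.544815063476562, 111.95146942138672), 88.43256378173828) 0.09040043721430147
[ 9.9982995e-01 -1.8442396e-02  5.4157843e+02 -3.6005389e+02] -1.0567312
sq 267 [[ 492.88687883 -373.89162916   71.55988159]
 [ 556.68706078 -358.00621438   89.71619819]
 [ 602.73247831 -352.03411883   95.6367199 ]]
```

View pics/scrop.png

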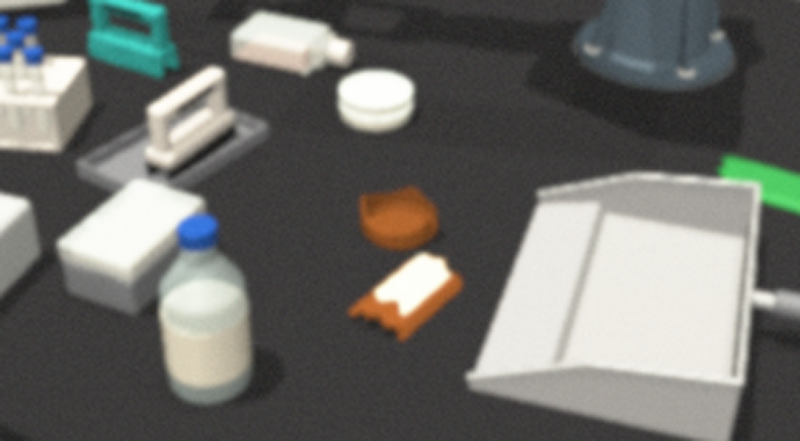

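The scene view agrees with the top view: the squeegee stands in its tray, and both pieces lie in front of the ramp. The pan's front middle is about (567, 45) mm with its front line at 11.7°. Both sizes check out: 303 mm wide and a crest 65 mm back. The next helper converts targets into move units.

```bash
cat >> h.py <<'E'
from scipy.spatial.transform import Rotation as R
E_=np.radians(11.7); F=np.array([.567,.0445]); NX=np.array([-np.sin(E_),np.cos(E_)]); NY=np.array([-np.cos(E_),-np.sin(E_)])
def p2w(x,y): return F+x/1000*NX+y/1000*NY
def w2p(w): d=np.asarray(w)[:2]-F; return np.array([d@NX,d@NY])*1000
def mv(o,x,y,z,phi=None,tilt=0):
    R0=R.from_quat(o["tool_rot"]); s=R0.inv().apply(np.array([x,y,z])-o["position"])/.04
    a=R0.as_matrix()[:,0]; ph0=np.degrees(np.arctan2(a[1],a[0]))
    if phi is None: phi=ph0
    R1=R.from_euler("z",phi,degrees=True)*R.from_euler("x",180+tilt,degrees=True)
    print("shift",s.round(3),"turn",(R0.inv()*R1).as_rotvec().round(4),"phi0 %.2f"%ph0)
    return s
E
python3 - <<'E'
from h import *
o=get_obs(); mv(o,.5425,-.3605,.30,-1.3); print(p2w(-200,68),w2p([.538,-.091]),w2p([.643,-.027]))
E
```

```text
shift [ 9.399 -2.323  2.611] turn [-0.001  -0.      0.3914] phi0 21.13
[ 0.54097031 -0.1651341 ] [-126.80385927   55.87514003] [-85.42626541 -59.92164199]
```

Request:
move_arm([
  [[9.4, -2.32, 2.6, 0, 0, 0.39], [9.4, -2.32, 2.6, 0, 0, 0.39], [9.4, -2.32, 2.6, 0, 0, 0.39], [9.4, -2.32, 2.6, 0, 0, 0.39], [9.4, -2.32, 2.6, 0, 0, 0.39], [9.4, -2.32, 2.6, 0, 0, 0.39], [9.4, -2.32, 2.6, 0, 0, 0.39], [9.4, -2.32, 2.6, 0, 0, 0.39], [9.4, -2.32, 2.6, 0, 0, 0.39], [9.4, -2.32, 2.6, 0, 0, 0.39]],
], claw=-1, squeeze=50)

```text
time: 1.5
position: [0.5417, -0.362, 0.3012]
tool_rot: [1.0, -0.012, 0.0, 0.0]
ft_force: [-0.4, 0.1, -0.5]
grip_width: 0.0868
grip_force: 0.0
```

```bash
python3 - <<'E'
from h import *
o=get_obs(); print(o["time"],o["position"],o["q"]); mv(o,.5425,-.3605,.246,-1.3)
E
```

```text
1.5 [ 0.54167173 -0.36198943  0.3012229 ] [-7.60281613e-01  6.83865335e-01  1.44972937e+00 -3.15782512e-04
  1.00741568e+00  8.33752075e-01]
shift [ 0.019 -0.039  1.381] turn [ 0.0006 -0.0003 -0.0004] phi0 -1.32
```

Request:
move_arm([
  [[0, -0.03, 0.7, 0, 0, 0], [0, -0.03, 1.2, 0, 0, 0], [0, -0.03, 1.38, 0, 0, 0], [0, -0.03, 1.38, 0, 0, 0], [0, -0.03, 1.38, 0, 0, 0]],
])

```text
time: 2.12
position: [0.5429, -0.36, 0.2463]
tool_rot: [1.0, -0.011, 0.001, 0.001]
ft_force: [0.3, 0.0, -0.0]
grip_width: 0.087
grip_force: 0.0
```

Request:
move_arm([
  [[0, 0, 0, 0, 0, 0], [0, 0, 0, 0, 0, 0], [0, 0, 0, 0, 0, 0], [0, 0, 0, 0, 0, 0], [0, 0, 0, 0, 0, 0], [0, 0, 0, 0, 0, 0]],
], claw=1, squeeze=50)

```text
time: 2.88
position: [0.5426, -0.3596, 0.2455]
tool_rot: [1.0, -0.011, -0.0, -0.0]
ft_force: [-0.7, 1.2, -0.2]
grip_width: 0.0348
grip_force: 0.0
```

```bash
python3 - <<'E'
from h import *
o=get_obs(); print(o["time"],o["position"],o["ft_force"],o["grip_width"],o["grip_force"]); 
E
```

```text
2.875 [ 0.54262712 -0.35962047  0.24551222] [-0.72040659  1.17898884 -0.20041555] 0.03484194651235866 0.0
```

Still closing, so I'll wait for it to finish.

Request:
move_arm([
  [[0, 0, 0, 0, 0, 0], [0, 0, 0, 0, 0, 0], [0, 0, 0, 0, 0, 0], [0, 0, 0, 0, 0, 0]],
])

```text
time: 3.38
position: [0.5427, -0.3597, 0.2456]
tool_rot: [1.0, -0.011, 0.0, 0.0]
ft_force: [0.0, -0.2, 0.2]
grip_width: 0.0221
grip_force: 48.7
```

Request:
move_arm([
  [[0, 0, -0.3, 0, 0, 0], [0, 0, -0.8, 0, 0, 0], [0, 0, -1.0, 0, 0, 0], [0, 0, -1.0, 0, 0, 0]],
])

```text
time: 3.88
position: [0.5429, -0.3598, 0.2871]
tool_rot: [1.0, -0.011, 0.001, 0.001]
ft_force: [-1.5, -0.6, -1.4]
grip_width: 0.0216
grip_force: 48.7
```

```bash
python3 - <<'E'
from h import *
o=get_obs(); print(o["time"],o["position"],o["ft_force"],o["grip_width"],o["grip_force"]); 
w=p2w(-200,68); mv(o,*w,.285,11.7)
E
```

```text
3.875 [ 0.54286669 -0.35981716  0.28713413] [-1.45219842 -0.55130447 -1.36362693] 0.021633150215646567 48.67797463725594
shift [-0.15  -4.865  0.044] turn [ 0.002  -0.0018 -0.2254] phi0 -1.21
```

Request:
move_arm([
  [[-0.05, -1.5, 0, 0, 0, 0], [-0.15, -3, 0, 0, 0, -0.113], [-0.15, -4.3, 0, 0, 0, -0.225], [-0.15, -4.86, 0.03, 0, 0, -0.225], [-0.15, -4.86, 0.03, 0, 0, -0.225], [-0.15, -4.86, 0.03, 0, 0, -0.225]],
])

```text
time: 4.62
position: [0.5413, -0.1666, 0.2844]
tool_rot: [0.995, 0.101, 0.001, 0.001]
ft_force: [0.5, -0.5, -1.1]
grip_width: 0.0218
grip_force: 48.7
```

```bash
python3 - <<'E'
from h import *
o=get_obs(); print(o["time"],o["position"],w2p(o["position"])); mv(o,*p2w(-200,68),.2425,11.7)
c=camera("top"); im=c["pixels"]; cv2.imwrite("pics/p1.png",cv2.resize(im[120:270,150:400],(750,450)))
E
```

```text
4.625 [ 0.54134124 -0.16655774  0.28443499] [-201.46928645   67.9254732 ]
shift [-0.003 -0.038  1.048] turn [ 0.0016 -0.0011 -0.0016] phi0 11.61
```

View pics/p1.png

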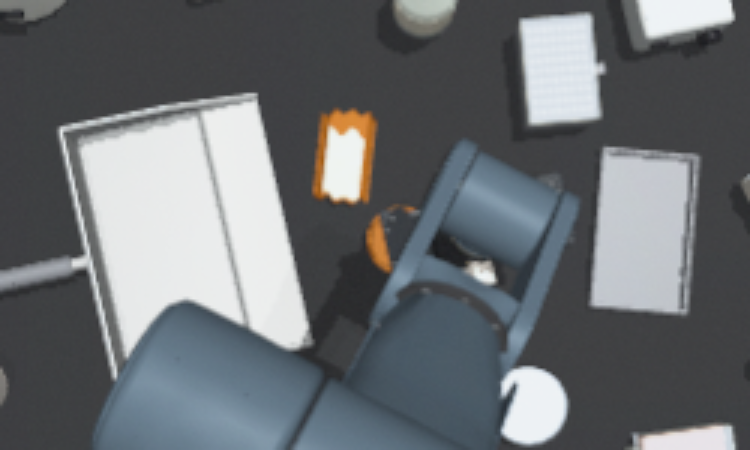

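The tray is empty, so the squeegee is in the gripper, standing right behind the bottom piece at crop (400,240). Lower it, then push to the ramp foot.

Request:
move_arm([
  [[0, 0, 0.5, 0, 0, 0], [0, 0, 0.9, 0, 0, 0], [0, 0, 1.04, 0, 0, 0], [0, 0, 1.04, 0, 0, 0], [0, -0.3, 1.04, 0, 0, 0], [0, -0.7, 1.04, 0, 0, 0], [0, -1.1, 1.04, 0, 0, 0], [0, -1.5, 1.04, 0, 0, 0]],
])

```text
time: 5.68
position: [0.5285, -0.105, 0.2431]
tool_rot: [0.995, 0.102, 0.0, 0.0]
ft_force: [0.8, -1.9, -1.0]
grip_width: 0.0213
grip_force: 49.0
```

```bash
python3 - <<'E'
from h import *
o=get_obs(); print(o["time"],o["position"],w2p(o["position"]),o["ft_force"]); mv(o,*p2w(-25,68),.2425,11.7);mv(o,*p2w(50,68),.2595,11.7)
E
```

```text
5.675 [ 0.52848319 -0.10502449  0.24314754] [-138.60707448   68.03820139] [ 0.82796803 -1.88041917 -1.04999273]
shift [ 2.00e-03 -2.84e+00  1.40e-02] turn [ 0.0007 -0.0008  0.0004] phi0 11.72
shift [ 3.000e-03 -4.715e+00 -4.120e-01] turn [ 0.0007 -0.0008  0.0004] phi0 11.72
```

Request:
move_arm([
  [[0, -0.35, 0.01, 0, 0, 0], [0, -0.7, 0.01, 0, 0, 0], [0, -1.05, 0.01, 0, 0, 0], [0, -1.4, 0.01, 0, 0, 0], [0, -1.75, 0.01, 0, 0, 0], [0, -2.1, 0.01, 0, 0, 0], [0, -2.4, 0.01, 0, 0, 0], [0, -2.6, 0.01, 0, 0, 0], [0, -2.8, 0.01, 0, 0, 0]],
])

```text
time: 6.8
position: [0.5058, 0.0038, 0.2423]
tool_rot: [0.995, 0.102, -0.0, -0.0]
ft_force: [-0.4, -0.2, -1.5]
grip_width: 0.0217
grip_force: 49.0
```

```bash
python3 - <<'E'
from h import *
o=get_obs(); print(o["time"],o["position"],w2p(o["position"]),o["ft_force"]); mv(o,*p2w(-20,68),.2425,11.7);mv(o,*p2w(48,68),.2595,11.7)
c=camera("scene"); im=c["pixels"]; cv2.imwrite("pics/p2.png",cv2.resize(im[150:310,210:450],(750,500)))
E
```

```text
6.8 [0.50582945 0.00377783 0.24231888] [-27.47146832  68.15753902] [-0.38708982 -0.22303316 -1.46167594]
shift [ 0.004 -0.187 -0.005] turn [-0.0001  0.0001 -0.0005] phi0 11.67
shift [ 0.003 -1.887 -0.429] turn [-0.0001  0.0001 -0.0005] phi0 11.67
```

View pics/p2.png

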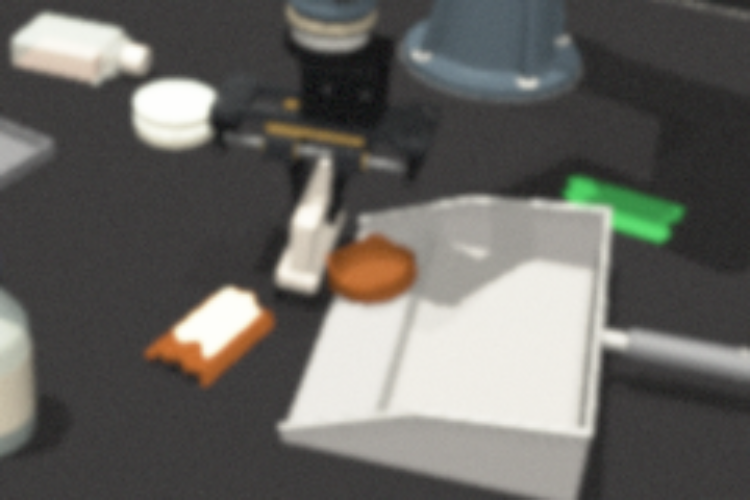

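The bottom piece, at (370,270) in the crop, is going up the ramp ahead of the squeegee. I'll keep following the slope over the crest.

Request:
move_arm([
  [[0, -0.2, -0.02, 0, 0, 0], [0, -0.45, -0.09, 0, 0, 0], [0, -0.7, -0.15, 0, 0, 0], [0, -0.95, -0.21, 0, 0, 0], [0, -1.2, -0.27, 0, 0, 0], [0, -1.45, -0.33, 0, 0, 0], [0, -1.7, -0.39, 0, 0, 0], [0, -1.9, -0.44, 0, 0, 0], [0, -2.1, -0.46, 0, 0, 0], [0, -2.3, -0.46, 0, 0, 0], [0, -2.5, -0.46, 0, 0, 0], [0, -2.5, -0.46, 0, 0, 0]],
])

```text
time: 8.35
position: [0.4854, 0.1019, 0.2607]
tool_rot: [0.995, 0.102, -0.0, -0.0]
ft_force: [1.2, 0.0, -1.0]
grip_width: 0.0216
grip_force: 48.9
```

```bash
python3 - <<'E'
from h import *
o=get_obs(); print(o["time"],o["position"],w2p(o["position"]),o["ft_force"])
c=camera("scene"); im=c["pixels"]
hsv=cv2.cvtColor(im,cv2.COLOR_BGR2HSV); m=((hsv[...,0]<20)&(hsv[...,1]>150)&(hsv[...,2]>50)).astype(np.uint8); m[:200]=0;m[300:]=0;m[:,:240]=0;m[:,430:]=0
cs,_=cv2.findContours(m,cv2.RETR_EXTERNAL,cv2.CHAIN_APPROX_NONE)
for k in cs:
    if cv2.contourArea(k)>60:
        k=k.reshape(-1,2); W=cloud(c); mm=np.zeros(m.shape,np.uint8); cv2.drawContours(mm,[k],-1,1,-1)
        P=W[(mm>0)]; q=np.array([[*w2p(p),p[2]*1000] for p in P]); print(k.mean(0),np.nanpercentile(q,[3,50,97],axis=0).round())
E
```

```text
8.35 [0.48536724 0.10186261 0.26065419] [72.7248595  68.30425709] [ 1.15894464  0.02934476 -1.0348508 ]
[277.07777778 261.67777778] [[-123. -116.    0.]
 [ -76.  -98.   10.]
 [ -45.  -28.   22.]]
[363.7826087  244.23188406] [[ 95.  17.   9.]
 [127.  60.  14.]
 [160.  93.  34.]]
```

The bottom piece now spans x 92–172 mm and y 17–97 mm in the pan frame, so it is wholly on the pan floor. Next is the wall piece.

```bash
python3 - <<'E'
from h import *
o=get_obs(); mv(o,*p2w(-178,-60),.305,11.7); mv(o,*p2w(-178,-60),.2423,11.7)
E
```

```text
shift [ 3.206  6.26  -1.113] turn [-0.0005  0.0005 -0.0001] phi0 11.69
shift [3.207 6.261 0.455] turn [-0.0005  0.0005 -0.0001] phi0 11.69
```

Request:
move_arm([
  [[0, 0.2, -0.7, 0, 0, 0], [0, 0.4, -1.1, 0, 0, 0], [0.7, 1.7, -1.1, 0, 0, 0], [1.4, 3, -1.1, 0, 0, 0], [2.1, 4.2, -1.1, 0, 0, 0], [2.7, 5.4, -1.1, 0, 0, 0], [3.2, 6.26, -1.1, 0, 0, 0], [3.2, 6.26, -1.1, 0, 0, 0], [3.2, 6.26, -0.3, 0, 0, 0], [3.2, 6.26, 0.3, 0, 0, 0], [3.2, 6.26, 0.45, 0, 0, 0], [3.2, 6.26, 0.45, 0, 0, 0]],
])

```text
time: 9.9
position: [0.6612, -0.1175, 0.2428]
tool_rot: [0.995, 0.102, -0.0, -0.0]
ft_force: [1.0, 0.4, -1.2]
grip_width: 0.0216
grip_force: 48.9
```

```bash
python3 - <<'E'
from h import *
o=get_obs(); print(o["time"],o["position"],w2p(o["position"]),o["ft_force"]); mv(o,*p2w(-90,-60),.2422,11.7)
E
```

```text
9.9 [ 0.66123057 -0.11754929  0.24281382] [-177.79112298  -59.41118455] [ 1.04110389  0.42266524 -1.19269013]
shift [ 0.014 -2.195  0.017] turn [-0.0009  0.0009 -0.0002] phi0 11.69
```

Request:
move_arm([
  [[0.01, -0.2, 0.02, 0, 0, 0], [0.01, -0.4, 0.02, 0, 0, 0], [0.01, -0.6, 0.02, 0, 0, 0], [0.01, -0.8, 0.02, 0, 0, 0], [0.01, -1.0, 0.02, 0, 0, 0], [0.01, -1.2, 0.02, 0, 0, 0], [0.01, -1.4, 0.02, 0, 0, 0], [0.01, -1.6, 0.02, 0, 0, 0], [0.01, -1.8, 0.02, 0, 0, 0], [0.01, -2.0, 0.02, 0, 0, 0], [0.01, -2.2, 0.02, 0, 0, 0]],
])

```text
time: 11.28
position: [0.6442, -0.0314, 0.2419]
tool_rot: [0.995, 0.102, -0.0, 0.0]
ft_force: [0.6, -0.9, -0.9]
grip_width: 0.0211
grip_force: 49.0
```

```bash
cat > look.py <<'E'
from h import *
o=get_obs(); print(o["time"],o["position"],w2p(o["position"]),o["ft_force"])
c=camera("scene"); im=c["pixels"]; cv2.imwrite("pics/s.png",im); W=cloud(c)
hsv=cv2.cvtColor(im,cv2.COLOR_BGR2HSV); m=((hsv[...,0]<20)&(hsv[...,1]>150)&(hsv[...,2]>50)).astype(np.uint8); m[:200]=0;m[310:]=0;m[:,:240]=0;m[:,430:]=0
cs,_=cv2.findContours(m,cv2.RETR_EXTERNAL,cv2.CHAIN_APPROX_NONE)
for k in cs:
    if cv2.contourArea(k)>30:
        mm=np.zeros(m.shape,np.uint8); cv2.drawContours(mm,[k],-1,1,-1)
        q=np.array([[*w2p(p),p[2]*1000] for p in W[mm>0]]); print(k.reshape(-1,2).mean(0).round(),np.nanpercentile(q,[3,50,97],axis=0).round().tolist())
E
python3 look.py; python3 -c "
import cv2; cv2.imwrite('pics/p3.png',cv2.resize(cv2.imread('pics/s.png')[150:310,210:450],(750,500)))"
```

```text
11.275 [ 0.64416574 -0.03138776  0.241934  ] [-89.95925748 -60.17338232] [ 0.55827912 -0.90588312 -0.90026912]
[293. 259.] [[-75.0, -103.0, 0.0], [-31.0, -84.0, 10.0], [-10.0, -4.0, 22.0]]
[364. 244.] [[96.0, 16.0, 9.0], [127.0, 61.0, 14.0], [159.0, 93.0, 32.0]]
```

View pics/p3.png

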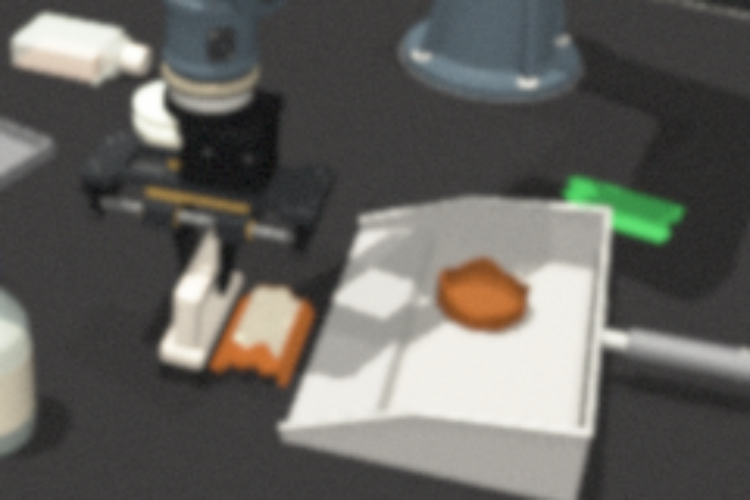

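The wall piece, at (265,335) in the crop, now lies flush against the squeegee's face just before the ramp. I'll push it to the ramp's foot and up.

Request:
move_arm([
  [[0, -0.2, 0, 0, 0, 0], [0, -0.4, 0, 0, 0, 0], [0, -0.6, 0, 0, 0, 0], [0, -0.8, 0, 0, 0, 0], [0, -1.0, 0, 0, 0, 0], [0, -1.2, 0, 0, 0, 0], [0, -1.4, 0, 0, 0, 0], [0, -1.6, 0, 0, 0, 0], [0, -1.75, -0.01, 0, 0, 0], [0, -1.75, -0.01, 0, 0, 0]],
])

```text
time: 12.58
position: [0.63, 0.0373, 0.2424]
tool_rot: [0.995, 0.102, -0.0, -0.0]
ft_force: [0.0, -0.5, -0.8]
grip_width: 0.0215
grip_force: 48.9
```

```bash
python3 look.py
```

```text
12.575 [0.62999477 0.0373161  0.2424208 ] [-19.80917513 -60.22911008] [ 0.02956475 -0.48843407 -0.80285279]
[319. 264.] [[-3.0, -103.0, 9.0], [37.0, -86.0, 23.0], [56.0, -16.0, 29.0]]
[364. 244.] [[96.0, 17.0, 9.0], [128.0, 60.0, 14.0], [160.0, 92.0, 33.0]]
```

Request:
move_arm([
  [[0, -0.2, -0.05, 0, 0, 0], [0, -0.4, -0.1, 0, 0, 0], [0, -0.6, -0.148, 0, 0, 0], [0, -0.8, -0.197, 0, 0, 0], [0, -1.0, -0.246, 0, 0, 0], [0, -1.2, -0.295, 0, 0, 0], [0, -1.4, -0.345, 0, 0, 0], [0, -1.6, -0.395, 0, 0, 0], [0, -1.7, -0.415, 0, 0, 0], [0, -1.7, -0.415, 0, 0, 0]],
])

```text
time: 13.88
position: [0.6161, 0.104, 0.2587]
tool_rot: [0.995, 0.102, -0.0, -0.001]
ft_force: [0.6, -0.3, -0.5]
grip_width: 0.0218
grip_force: 49.0
```

```bash
python3 look.py
```

```text
13.875 [0.61606656 0.10396793 0.25874919] [ 48.28227838 -60.10643193] [ 0.64925662 -0.27612065 -0.52223096]
[345. 268.] [[66.0, -102.0, 12.0], [86.0, -84.0, 26.0], [123.0, -17.0, 32.0]]
[364. 244.] [[97.0, 15.0, 8.0], [128.0, 58.0, 13.0], [160.0, 92.0, 33.0]]
```

Request:
move_arm([
  [[0, -0.12, -0.01, 0, 0, 0], [0, -0.24, -0.01, 0, 0, 0], [0, -0.36, -0.01, 0, 0, 0], [0, -0.48, -0.01, 0, 0, 0], [0, -0.6, -0.01, 0, 0, 0], [0, -0.6, -0.01, 0, 0, 0]],
])

```text
time: 14.68
position: [0.6114, 0.1273, 0.2593]
tool_rot: [0.995, 0.102, -0.0, -0.0]
ft_force: [0.7, -0.2, -2.4]
grip_width: 0.0212
grip_force: 48.9
```

```bash
python3 look.py; python3 -c "
import cv2; cv2.imwrite('pics/p4.png',cv2.resize(cv2.imread('pics/s.png')[190:310,270:450],(750,500)))"
```

```text
14.675 [0.61137062 0.12731194 0.25933789] [ 72.09353968 -60.24192948] [ 0.68089127 -0.22459744 -2.43980458]
[355. 272.] [[90.0, -102.0, 10.0], [120.0, -85.0, 20.0], [138.0, -14.0, 24.0]]
[364. 244.] [[96.0, 17.0, 8.0], [128.0, 61.0, 14.0], [160.0, 92.0, 32.0]]
```

View pics/p4.png

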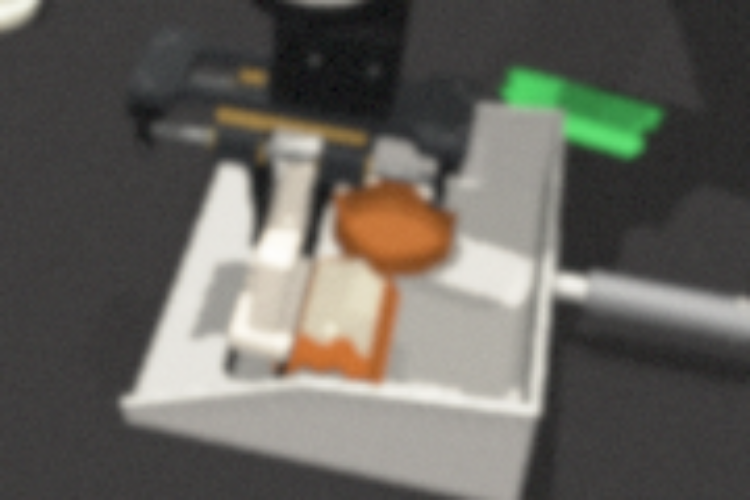

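The wall piece's top is at 24 mm, so it lies flat on the pan floor next to the bottom piece. I'll lift clear and take the squeegee back.

```bash
python3 - <<'E'
from h import *
o=get_obs(); mv(o,.5445,-.366,.31,-1.5)
E
```

```text
shift [-4.138 11.732 -1.268] turn [-1.000e-04  1.000e-04  2.303e-01] phi0 11.70
```

Request:
move_arm([
  [[0, 0.1, -0.5, 0, 0, 0], [0, 0.3, -1.25, 0, 0, 0], [0, 0.6, -1.25, 0, 0, 0], [0, 0.6, -1.25, 0, 0, 0]],
])

```text
time: 15.22
position: [0.6163, 0.1022, 0.3086]
tool_rot: [0.995, 0.101, -0.001, -0.0]
ft_force: [-0.2, 0.2, -2.2]
grip_width: 0.0215
grip_force: 48.9
```

```bash
python3 - <<'E'
from h import *
o=get_obs(); print(o["position"]); mv(o,.5445,-.366,.30,-1.5)
E
```

```text
[0.61626642 0.10218727 0.30862623]
shift [-4.108 11.106  0.219] turn [-0.      0.001   0.2284] phi0 11.58
```

Request:
move_arm([
  [[-0.5, 1.3, 0, 0, 0, 0], [-1.0, 2.7, 0, 0, 0, 0], [-1.5, 4.1, 0, 0, 0, 0.05], [-2.0, 5.5, 0, 0, 0, 0.1], [-2.5, 6.9, 0, 0, 0, 0.15], [-3.1, 8.3, 0, 0, 0, 0.2], [-3.6, 9.7, 0.1, 0, 0, 0.228], [-4.0, 10.8, 0.2, 0, 0, 0.228], [-4.11, 11.1, 0.2, 0, 0, 0.228], [-4.11, 11.1, 0.2, 0, 0, 0.228], [-4.11, 11.1, 0.2, 0, 0, 0.228]],
])

```text
time: 16.6
position: [0.5453, -0.363, 0.3006]
tool_rot: [1.0, -0.011, -0.001, -0.001]
ft_force: [1.0, -0.2, -1.9]
grip_width: 0.0218
grip_force: 48.9
```

```bash
python3 - <<'E'
from h import *
o=get_obs(); print(o["time"],o["position"]); mv(o,.5445,-.366,.2462,-1.5)
E
```

```text
16.6 [ 0.54532258 -0.36297643  0.30060591]
shift [-0.017  0.079  1.36 ] turn [-0.0022  0.0016  0.0033] phi0 -1.31
```

Request:
move_arm([
  [[0, 0.04, 0.5, 0, 0, 0], [0, 0.04, 0.9, 0, 0, 0], [0, 0.04, 1.15, 0, 0, 0], [0, 0.04, 1.28, 0, 0, 0], [0, 0.04, 1.36, 0, 0, 0], [0, 0.04, 1.36, 0, 0, 0]],
])

```text
time: 17.35
position: [0.5452, -0.3665, 0.247]
tool_rot: [1.0, -0.012, 0.0, 0.0]
ft_force: [0.4, 0.0, -1.3]
grip_width: 0.0216
grip_force: 48.9
```

```bash
python3 - <<'E'
from h import *
o=get_obs(); print(o["time"],o["position"],o["ft_force"])
E
```

```text
17.35 [ 0.54524652 -0.36651729  0.24699939] [ 0.37684409  0.03862292 -1.27643396]
```

Request:
move_arm([
  [[0, 0, 0.03, 0, 0, 0], [0, 0, 0.035, 0, 0, 0], [0, 0, 0.035, 0, 0, 0]],
])

```text
time: 17.73
position: [0.5452, -0.3664, 0.2458]
tool_rot: [1.0, -0.012, 0.0, 0.0]
ft_force: [-0.2, -0.3, -1.6]
grip_width: 0.0217
grip_force: 48.9
```

Request:
move_arm([
  [[0, 0, 0, 0, 0, 0], [0, 0, 0, 0, 0, 0], [0, 0, 0, 0, 0, 0], [0, 0, 0, 0, 0, 0], [0, 0, 0, 0, 0, 0], [0, 0, 0, 0, 0, 0], [0, 0, 0, 0, 0, 0]],
], claw=-1)

```text
time: 18.6
position: [0.5452, -0.3664, 0.2455]
tool_rot: [1.0, -0.012, -0.0, -0.0]
ft_force: [0.3, 0.3, 0.5]
grip_width: 0.0828
grip_force: 0.0
```

```bash
python3 - <<'E'
from h import *
o=get_obs(); print(o["time"],o["position"],o["ft_force"],o["grip_width"])
E
```

```text
18.6 [ 0.54519872 -0.36635832  0.24553369] [0.28505501 0.33834259 0.50794819] 0.08283711145615846
```

Released. Raise and swing aside (back and to the right, clear of the scene), then look.

Request:
move_arm([
  [[0, 0, -0.8, 0, 0, 0], [0, 0, -2.2, 0, 0, 0], [0, 0, -3.5, 0, 0, 0], [-1.3, 0.8, -3.8, 0, 0, 0], [-2.6, 1.6, -3.8, 0, 0, 0], [-3.9, 2.4, -3.8, 0, 0, 0], [-5, 3.2, -3.8, 0, 0, 0], [-5.5, 4, -3.8, 0, 0, 0], [-5.5, 4, -3.8, 0, 0, 0], [-5.5, 4, -3.8, 0, 0, 0]],
])

```text
time: 19.85
position: [0.3215, -0.5205, 0.3973]
tool_rot: [1.0, -0.012, 0.0, -0.001]
ft_force: [0.0, 0.0, -1.0]
grip_width: 0.087
grip_force: 0.0
```

```bash
python3 look.py; python3 - <<'E'
from h import *
c=camera("top"); s=camera("scene")
a=cv2.resize(c["pixels"][120:280,150:400],(750,480)); cv2.imwrite("pics/f1.png",a)
W=cloud(c); z=W[...,2]; hsv=cv2.cvtColor(c["pixels"],cv2.COLOR_BGR2HSV)
br=((hsv[...,0]<20)&(hsv[...,1]>120)&(hsv[...,2]>60)); br[:, :165]=0; br[:,300:]=0; br[:145]=0; br[255:]=0
n,l,st,ce=cv2.connectedComponentsWithStats(br.astype(np.uint8))
for i in range(1,n):
    if st[i,4]>15:
        v,u=np.where(l==i); q=np.array([w2p(p) for p in ray(c,np.c_[u,v],.02)]); print(st[i],q.min(0).round(),q.max(0).round())
sub=np.zeros(z.shape,bool); sub[160:232,335:392]=True
B=W[sub&(z>.078)]; print(cv2.minAreaRect((B[:,:2]*1000).astype(np.float32)),np.median(B[:,2]))
E
```

```text
19.85 [ 0.32148167 -0.52049515  0.39733162] [-503.46813974  354.99098319] [ 0.04251573  0.03179978 -1.04151481]
[351. 271.] [[81.0, -102.0, 11.0], [109.0, -87.0, 19.0], [138.0, -22.0, 25.0]]
[364. 245.] [[97.0, 17.0, 9.0], [128.0, 60.0, 14.0], [160.0, 92.0, 31.0]]
[201 172  23  32 196] [ 77. -99.] [140.   8.]
[202 207  22  21 377] [91. 22.] [169.  98.]
((545.4575805664062, -367.935791015625), (24.05829620361328, 112.3973159790039), 89.84469604492188) 0.0903075825765356
```

View pics/f1.png

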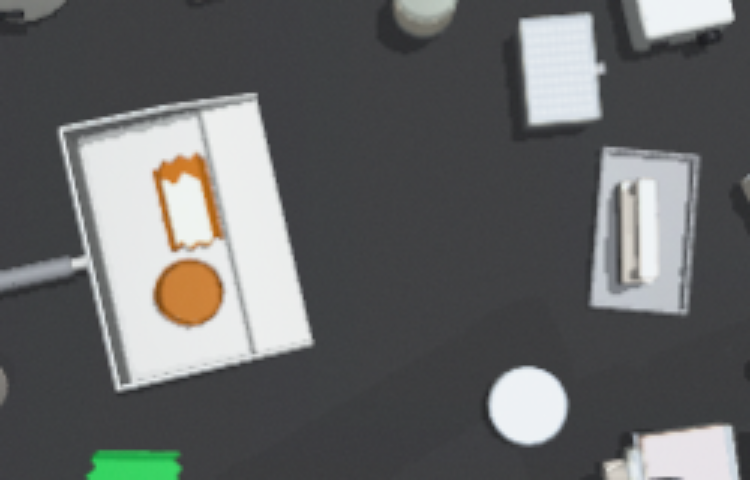

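Both pieces lie on the pan floor past the crest, at crop (190,200) and (190,293). The squeegee stands in its tray at (638,232), and the tip box and dishes haven't moved. Handing in.

```bash
python3 -c "
from rig import *
print(hand_in())"
```

```text
the job is handed in; nothing more can be done
None
```

I handed the job in at about 20 s: both glass pieces lie wholly inside the dustpan, and the squeegee is back on its blades in its tray and released; the gripper stayed clear of the glass, and the tip box and dishes had not moved in the last picture (I did not re-check the wash bottle, which the arm never went near).

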